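# Sort leftover copper fittings into their amber jars

## Robot

A 6-joint arm with a two-finger parallel gripper is mounted at the origin on the work surface. World frame = base frame: x ahead of the robot, y to its left, z up, the work surface at z = 0. Lengths are in m, angles in degrees, forces in N, time in s.
With the tool pointing down it reaches from about 0.275 to 0.75 m from the base axis. Payload 10.2 kg.
Tool frame: the origin (TCP) lies at the very end of the fingers, on their centre line; the grasp point (between the pads) lies 19 mm behind it; z points along the fingers, y is the line along which they close (so a half turn about z gives the same grasp; the last joint's range is limited). The gripper opens to 88 mm and grips with 3 to 60 N. Pads are 18 mm wide; open, the fingers measure 123 mm over their backs; the gripper's body (75 mm by 187 mm) begins 45 mm behind the grasp point.
Start: joints at [59.908, 17.928, 85.812, -0, 76.261, -12.8], TCP at [0.156, 0.501, 0.239] pointing down, gripper open.
Joint ranges: [-168.41, 168.41], [-55.51, 124.54], [10.69, 146.95], [-70.63, 250.63], [1, 178], [-165.06, 165.06]. Speed limits (degrees/s): [136.94, 136.94, 172.46, 180, 180, 180].

## Interface

Orientations are given as a 3x3 rotation matrix whose columns are the frame's x, y, z axes.
In Python, from station import telemetry, vision, job_done gives the robot as it stands.
- The arm moves only by the tool step_arm, never from a script. Its argument "motion" is a list of rows, each a list of 4 numbers: the shift along the tool's x, y, z in mm, then the turn about the tool's z in units of 8 degrees (1.0 is 8 degrees). A call has exactly 10 rows; each row shifts and turns the commanded pose from where the row before left it, along the tool's axes as they then stand; what a row does not reach is not made up. A row lasts 1/8 s, in which the tool goes at most 62.5 mm and 10.7 degrees, less where a joint would pass 70% of its speed; a pose out of reach is approached as far as the arm can. A call is refused whole if a number of a shift passes 62.5 or a number of a turn 1, either way. A call with a gripper value outside its range is refused whole. "claw" is the closure, from -1 (fully open) to 1 (shut), set as the call begins (left out, the last holds). The fingers move at their own pace and stop on an object; "newtons" is the grip in N (left out, the last holds). Time passes only in rows, so rows that do not move let the fingers close, or fill a call up. It gives the time, the measured TCP pose, the force, the opening and the grip force at its end, in the units of the state.
- telemetry.read_state(): the state, without advancing time (a new reading comes with each control period).
- vision.read_camera(name): name is "scene" or "top" or "wrist"; returns a dict with "image" (384x512x3 uint8, blue, green, red), "K" (3x3 intrinsics, pixels), "T" (4x4, takes a point from camera to world coordinates). Camera axes: x right, y down, z forward; pixel columns grow to the right and rows downward; lengths in m; the calibration is good to about 2 mm. The wrist camera is an equidistant fisheye: a pixel r from the principal point sees the ray r / f radians off the axis. A picture is of the moment at which its call begins. There is no depth.
- job_done(): hands the job in; it is judged then, once.
The state is a dict: "time_s": time; "qpos": joint angles; "qvel": joint speeds; "joint_torque": joint torques, N m; "tcp_pos": TCP position; "eef_rot": TCP orientation; "force": force on the tool from outside, world axes, zero at the start; "torque": the same for the moment, N m; "grip_width": finger opening in m; "grip_force": force on a finger pad.
Only numpy, scipy, OpenCV 4.12 (cv2) and the standard library are available. Lean on these libraries where they do the work, as an engineer would, in place of code of your own. Each camera call takes 0.05 s, during which the arm holds its last target. There are 200 camera calls.

## Task

Put the five loose copper pipe fittings from the red mat away in the three open amber jars, each in the jar that already holds its kind: the two elbows in the middle-sized jar, the tee in the largest, the two straight couplings in the smallest. Lower each fitting to the mouth of its jar before you let it go, rather than dropping it in from higher up. Leave the jars standing where they are, and do not disturb the nut driver and the flashlight.

Things in the scene. Friction and masses are not known exactly. Their poses are not given: they have to be found in the camera images.
- elbow_a: a copper 90-degree elbow pipe fitting lying flat on the red mat. Two round legs run along own +x and +y, each 38 mm long from the origin (where their axes cross, mid-height, 12 mm above the mat, 18 mm above the board). From 18 mm out a leg is a socket 24.5 mm in diameter: pinch it across there, 28 mm out. The middle of the L is near (13, 13) mm. 45 g. Same as elbow_b.
- elbow_b: a copper 90-degree elbow pipe fitting lying flat on the red mat. Two round legs run along own +x and +y, each 38 mm long from the origin (where their axes cross, mid-height, 12 mm above the mat, 18 mm above the board). From 18 mm out a leg is a socket 24.5 mm in diameter: pinch it across there, 28 mm out. The middle of the L is near (13, 13) mm. 45 g. Same as elbow_a.
- tee: a copper tee pipe fitting lying flat on the red mat. Run along own x, 36 mm each way from the origin; branch along own +y, 36 mm long; origin where the axes cross, mid-height (12 mm above the mat, 18 mm above the board). From 16 mm out each round arm is a socket 24.5 mm in diameter: pinch across one 26 mm out. The middle of the T is near (0, 10) mm. 60 g.
- coupling_a: a straight copper coupling: a plain sleeve 24.5 mm in diameter and 42 mm long, lying on its side on the red mat along its own x (it rolls if pushed). Origin at its centre, 12 mm above the mat, 18 mm above the board; pinch it across its middle. 32 g. Same as coupling_b.
- coupling_b: a straight copper coupling: a plain sleeve 24.5 mm in diameter and 42 mm long, lying on its side on the red mat along its own x (it rolls if pushed). Origin at its centre, 12 mm above the mat, 18 mm above the board; pinch it across its middle. 32 g. Same as coupling_a.
- jar_couplings: an open amber glass jar, the smallest of three, 96 mm across the rim, 70 mm tall, mouth 88 mm across inside, wall 4 mm, floor 6 mm thick; loose, upright on the board. Origin at the centre of its underside, z up. Already has one straight coupling on its floor. Target for both couplings.
- jar_elbows: an open amber glass jar, the middle one of three, 110 mm across the rim, 70 mm tall, mouth 102 mm across inside, wall 4 mm, floor 6 mm thick; loose, upright on the board. Origin at the centre of its underside, z up. Already has one elbow on its floor. Target for both elbows.
- jar_tees: an open amber glass jar, the largest of three, 124 mm across the rim, 72 mm tall, mouth 116 mm across inside, wall 4 mm, floor 6 mm thick; loose, upright on the board. Origin at the centre of its underside, z up. Already has one tee on its floor. Target for the tee. (The low amber disc by the jars is their stacked lids.)
- nut_driver: a bystander: stainless steel nut driver 211 mm long, lying on the board between the robot and the mat, hexagonal handle 28 mm thick along own -x, shaft along +x; origin on its axis at the front end of the handle. Leave it alone.
- flashlight: a bystander: aluminium flashlight with a black press button, 136 mm long, up to 38 mm wide, lying on the board along own x beyond the jars; origin at its middle, on its axis. Leave it alone.
Not all that is in view belongs to the job. What is shaped like the jar_tees but blue or pink is not meant.

How it is judged (in metres and radians):
At the end, for the whole second after the job is handed in: Elbows inside the middle jar, tee inside the largest, couplings inside the smallest (centre within the inner wall, 2 mm or more below the rim), released and at rest (under 0.03 m/s); jars at rest, upright within 0.06 rad and within 30 mm of where they stood (horizontal distance between each of elbow_a, elbow_b and jar_elbows below 0.051 m and z of each of elbow_a, elbow_b in the frame of jar_elbows below 0.068 m and contact force between the fingers and elbow_a below 0.1 N and linear speed of each of elbow_a, elbow_b, tee, coupling_a, coupling_b below 0.03 m/s and contact force between the fingers and elbow_b below 0.1 N and horizontal distance between tee and jar_tees below 0.058 m and z of tee in the frame of jar_tees below 0.07 m and contact force between the fingers and tee below 0.1 N and horizontal distance between each of coupling_a, coupling_b and jar_couplings below 0.044 m and z of each of coupling_a, coupling_b in the frame of jar_couplings below 0.068 m and contact force between the fingers and coupling_a below 0.1 N and contact force between the fingers and coupling_b below 0.1 N and angle between each of jar_couplings, jar_elbows, jar_tees's own z axis and vertical below 0.06 rad and distance of each of jar_couplings, jar_elbows, jar_tees from where it was at the start of the episode below 0.03 m and linear speed of each of jar_couplings, jar_elbows, jar_tees below 0.02 m/s); the robot touches nothing.
It fails at once if a fitting was let go more than 40 mm above the mouth of its jar ((horizontal distance between elbow_a and jar_elbows below 0.06 m and z of elbow_a in the frame of jar_elbows above 0.122 m and contact force between the fingers and elbow_a below 0.02 N) or (horizontal distance between elbow_b and jar_elbows below 0.06 m and z of elbow_b in the frame of jar_elbows above 0.122 m and contact force between the fingers and elbow_b below 0.02 N) or (horizontal distance between tee and jar_tees below 0.06 m and z of tee in the frame of jar_tees above 0.124 m and contact force between the fingers and tee below 0.02 N) or (horizontal distance between coupling_a and jar_couplings below 0.06 m and z of coupling_a in the frame of jar_couplings above 0.122 m and contact force between the fingers and coupling_a below 0.02 N) or (horizontal distance between coupling_b and jar_couplings below 0.06 m and z of coupling_b in the frame of jar_couplings above 0.122 m and contact force between the fingers and coupling_b below 0.02 N)).
It fails at once if a jar was knocked over or pushed more than 30 mm ((angle between jar_couplings's own z axis and vertical above 0.3 rad or distance of jar_couplings from where it was at the start of the episode above 0.03 m) or (angle between jar_elbows's own z axis and vertical above 0.3 rad or distance of jar_elbows from where it was at the start of the episode above 0.03 m) or (angle between jar_tees's own z axis and vertical above 0.3 rad or distance of jar_tees from where it was at the start of the episode above 0.03 m)).
It fails at once if the nut driver or the flashlight was moved more than 25 mm (distance of any of nut_driver, flashlight from where it was at the start of the episode above 0.025 m).
It also fails if it takes over 120 s, if anything falls off the work surface, if the arm or the gripper's body presses on something with over 40 N, if the wrist force passes 120 N, or if a joint passes its speed limit or range.

## Working session

There is one attempt and no reset: what is moved stays moved. The work goes in short steps, Python scripts to look and compute and a tool call to move; the robot and the scene stay as the last step left them, time stands still between calls to the robot, and variables do not carry over. Pictures are saved under pics/ and viewed, at most 14 in all, crops included, and the job is handed in when it is done.

Besides the shell and the picture viewer there is one more tool, called after "Request:" as name(argument=value, ...) on one line, values as JSON. step_arm: Moves the arm, as the interface text tells. Its arguments: {"type":"object","properties":{"motion":{"type":"array"},"claw":{"type":"number"},"newtons":{"type":"number"}},"required":["motion"]}

```bash
mkdir -p pics; cat > h.py <<'E'
import numpy as np, cv2
from station import telemetry, vision, job_done
def snap(cam,name):
    c=vision.read_camera(cam); cv2.imwrite(f'pics/{name}.png',c['image']); np.savez(f'pics/{name}.npz',K=c['K'],T=c['T']); return c
def px2w(name,pts,z):
    d=np.load(f'pics/{name}.npz');K,T=d['K'],d['T'];o=[]
    for u,v in pts:
        r=T[:3,:3]@np.linalg.inv(K)@[u,v,1]; o.append((T[:3,3]+r*(z-T[2,3])/r[2])[:2])
    return np.array(o)
E
python3 - <<'E'
from h import *
for n in('top','scene'):
    c=snap(n,n+'0');print(c['K'],c['T'])
im=cv2.imread('pics/top0.png');cv2.imwrite('pics/top0b.png',cv2.resize(im,(768,576),interpolation=cv2.INTER_CUBIC))
s=telemetry.read_state();print(s['tcp_pos'],s['eef_rot'],s['grip_width'],s['force'])
E
```

```text
[[464.81183465   0.         252.18838882]
 [  0.         464.81183465 198.80337288]
 [  0.           0.           1.        ]] [[ 0.02909394 -0.99426984  0.10286413  0.48831093]
 [-0.9994629  -0.02738349  0.0180018   0.03341559]
 [-0.01508186 -0.10333263 -0.99453251  1.06671198]
 [ 0.          0.          0.          1.        ]]
[[350.86386073   0.         257.00922534]
 [  0.         350.86386073 193.16468321]
 [  0.           0.           1.        ]] [[ 0.77214241  0.51400874 -0.37361895  0.88461478]
 [ 0.63521038 -0.60821408  0.47600778 -0.34727795]
 [ 0.01743185 -0.60487243 -0.79613157  0.68416633]
 [ 0.          0.          0.          1.        ]]
[0.15594756 0.50109264 0.23822879] [[-9.54810846e-01  2.97213650e-01 -5.42229785e-04]
 [ 2.97214051e-01  9.54810405e-01 -9.47653971e-04]
 [ 2.36070945e-04 -1.06598860e-03 -9.99999404e-01]] 0.088006452830814 [ 0.08636223 -0.62540357  0.16664479]
```

View pics/top0b.png

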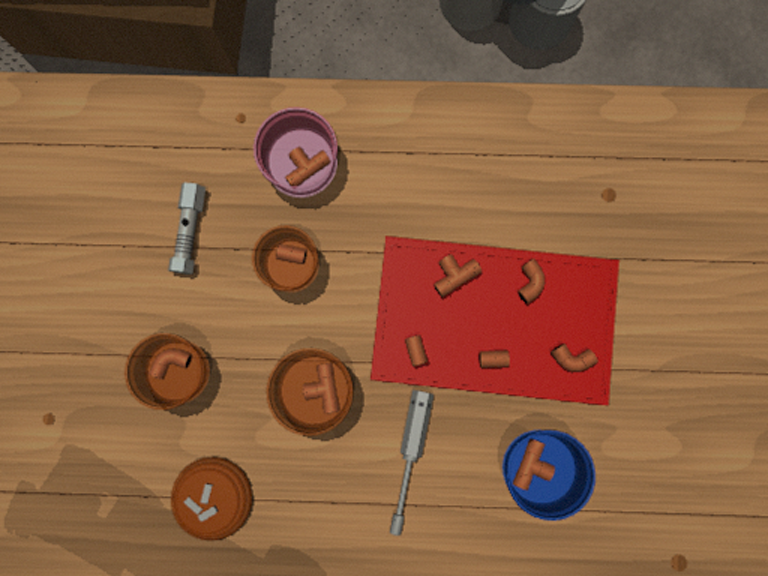

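View pics/scene0.png

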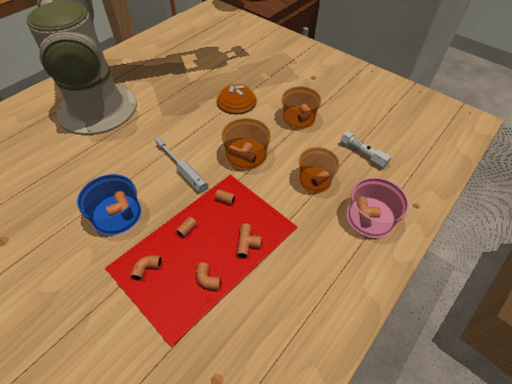

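The top view (768x576) shows the mat at (375–618, 237–405). On it are the tee (457,277), elbows (533,282) and (575,357), and couplings (417,351) and (494,359). The jars are at couplings (287,260), elbows (168,372) and tees (311,392).

```bash
python3 - <<'E'
from h import *
im=cv2.imread('pics/top0.png')
c=im[160:262,250:410];cv2.imwrite('pics/matc.png',cv2.resize(c,None,fx=5,fy=5,interpolation=cv2.INTER_CUBIC))
c=im[140:300,75:245];cv2.imwrite('pics/jarc.png',cv2.resize(c,None,fx=3.75,fy=3.75,interpolation=cv2.INTER_CUBIC))
E
```

```text
(no output)
```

View pics/matc.png

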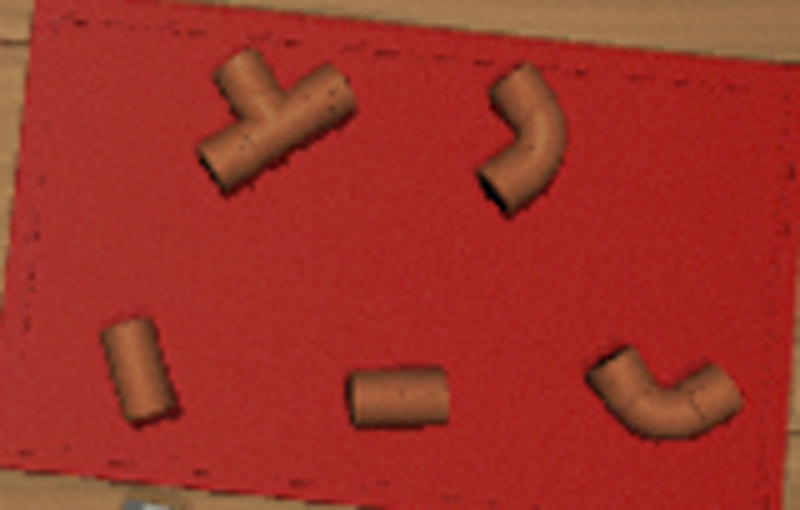

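View pics/jarc.png

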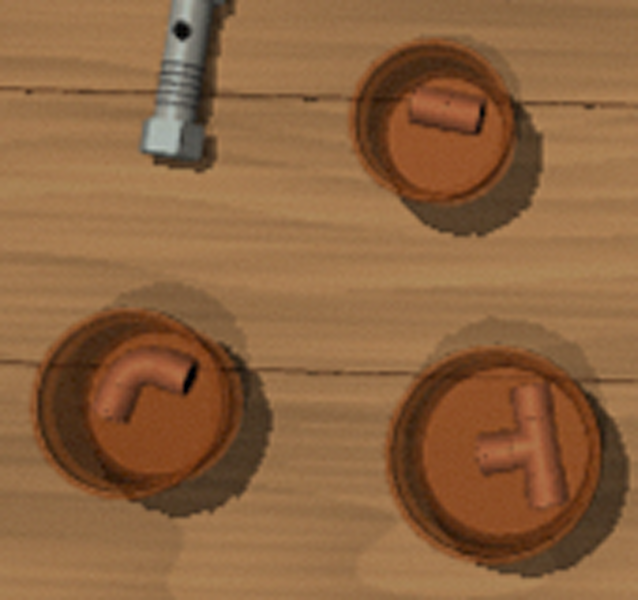

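Pixel reads from the enlarged mat crop (5x):
- Tee: run (215,170)–(340,90), branch end (240,62).
- Elbow top: ends (508,80) and (495,197). Elbow right: ends (610,360) and (728,385).
- Couplings: (127,322)–(152,420) and (350,398)–(449,398).

Rim centres from the jar crop (3.75x): couplings (434,121), elbows (131,405), tees (495,454).

```bash
cat > plan.py <<'E'
from h import *
def mat(p): return px2w('top0',(np.array(p)+.5)/5-.5+[250,160],.018)
def jar(p): return px2w('top0',(np.array(p)+.5)/3.75-.5+[75,140],.070)[0]
def elbow(p):
    a,b=mat(p); m=(a+b)/2; h=(b-a)/2; o=m+np.array([h[1],-h[0]]); o2=m-np.array([h[1],-h[0]])
    return a,b,o,o2
J=dict(c=jar([(434,121)]),e=jar([(131,405)]),t=jar([(495,454)]))
# objects: grasp point, leg direction, centre
O={}
for n,p,corner in(('ea',[(508,80),(495,197)],(559,140)),('eb',[(610,360),(728,385)],(657,431))):
    a,b,o,o2=elbow(p); c=mat([corner])[0]; o=min(o,o2,key=lambda q:np.linalg.norm(q-c))
    ctr=o+((a-o)+(b-o))*13/38
    for k,e in(('1',a),('2',b)):
        d=(e-o)/np.linalg.norm(e-o); O[n+k]=(o+.028*d,d,ctr,'e')
a,b,br=mat([(215,170),(340,90),(240,62)]); d=(b-a)/np.linalg.norm(b-a); o=(a+b)/2
n=np.array([-d[1],d[0]]); n*=np.sign(n@(br-o)); ctr=o+.010*n
O['tb']=(o+.026*n,n,ctr,'t'); O['t1']=(o-.026*d,d,ctr,'t'); O['t2']=(o+.026*d,d,ctr,'t')
for k,p in(('ca',[(127,322),(152,420)]),('cb',[(350,398),(449,398)])):
    a,b=mat(p); d=(b-a)/np.linalg.norm(b-a); O[k]=((a+b)/2,d,(a+b)/2,'c')
def go(xy,z,d=None):
    s=telemetry.read_state(); R=np.array(s['eef_rot']); p=np.array(s['tcp_pos'])
    print('t',round(s['time_s'],1),'shift mm',np.round(R.T@(np.r_[xy,z]-p)*1e3,0),end=' ')
    if d is not None:
        ty=R[:2,1]; cur=np.degrees(np.arctan2(ty[1],ty[0])); psi=np.degrees(np.arctan2(d[1],d[0]))+90
        da=(psi-cur+90)%180-90
        q1=np.degrees(np.arctan2(xy[1],xy[0])); q6=(q1-psi+90)%180-90
        print('turn units',round(-da/8,2),'dyaw',round(da),'q6',round(s['qpos'][5]),'->',round(q6),end='')
    print()
E
python3 - <<'E'
from plan import *
for k,v in J.items(): print(k,v.round(3))
for k,v in O.items(): print(k,v[0].round(3),'leg ang',round(np.degrees(np.arctan2(v[1][1],v[1][0]))),v[2].round(3))
go(O['ca'][0],.14,O['ca'][1])
E
```

```text
c [0.646 0.188]
e [0.478 0.354]
t [0.456 0.145]
ea1 [ 0.648 -0.177] leg ang 39 [ 0.628 -0.177]
ea2 [ 0.609 -0.173] leg ang 129 [ 0.628 -0.177]
eb1 [ 0.522 -0.223] leg ang 35 [ 0.517 -0.242]
eb2 [ 0.515 -0.262] leg ang -55 [ 0.517 -0.242]
tb [ 0.652 -0.052] leg ang 34 [ 0.639 -0.061]
t1 [ 0.616 -0.045] leg ang -56 [ 0.639 -0.061]
t2 [ 0.645 -0.088] leg ang -56 [ 0.639 -0.061]
ca [ 0.519 -0.007] leg ang -164 [ 0.519 -0.007]
cb [ 0.511 -0.124] leg ang -88 [ 0.511 -0.124]
t 0.1 shift mm [-498. -377.   99.] turn units -4.12 dyaw 33 q6 -13 -> 74
```

Request:
step_arm(motion=[[-20,-15,0,0],[-40,-30,5,0],[-45,-34,8,0],[-45,-34,8,0],[-45,-34,8,0],[-45,-34,8,0],[-45,-34,8,0],[-45,-34,8,0],[-45,-34,8,0],[-45,-34,8,0]], claw=-0.3, newtons=20)

```text
time_s: 1.35
tcp_pos: [0.4636, 0.072, 0.1694]
eef_rot: [[-0.955, 0.298, -0.0], [0.298, 0.955, 0.0], [0.0, 0.0, -1.0]]
force: [-0.0, 1.4, -0.4]
grip_width: 0.0572
grip_force: 0.0
```

```bash
python3 -c "
from plan import *
go(O['ca'][0],.14,O['ca'][1])"
```

```text
t 1.4 shift mm [-77. -59.  29.] turn units -4.13 dyaw 33 q6 -78 -> 74
```

Request:
step_arm(motion=[[-25,-19,10,0],[-26,-20,10,0],[-26,-20,9,0],[0,0,0,-1],[0,0,0,-1],[0,0,0,-1],[0,0,0,-1],[0,0,0,-0.13],[0,0,0,0],[0,0,0,0]])

```text
time_s: 2.6
tcp_pos: [0.5188, -0.0054, 0.1407]
eef_rot: [[-0.963, -0.27, -0.0], [-0.27, 0.963, 0.0], [0.0, 0.0, -1.0]]
force: [0.5, 0.4, -0.2]
grip_width: 0.0573
grip_force: 0.0
```

```bash
python3 -c "
from plan import *
go(O['ca'][0],.009,O['ca'][1])
print(np.round(telemetry.read_state()['qpos']))
c=snap('wrist','w1');print(c['K'],c['T'])"
```

```text
t 2.6 shift mm [ -0.  -1. 132.] turn units -0.0 dyaw 0 q6 -119 -> 74
[ -14.   23.   94.    0.   63. -119.]
[[297.31863964   0.         253.25740119]
 [  0.         297.31863964 184.12159651]
 [  0.           0.           1.        ]] [[-2.69989915e-01  9.27858254e-01  2.57263496e-01  4.51438991e-01]
 [ 9.62863150e-01  2.60168397e-01  7.21592667e-02 -2.30929587e-02]
 [ 2.17397475e-05  2.67191815e-01 -9.63643364e-01  2.85582924e-01]
 [ 0.00000000e+00  0.00000000e+00  0.00000000e+00  1.00000000e+00]]
```

View pics/w1.png

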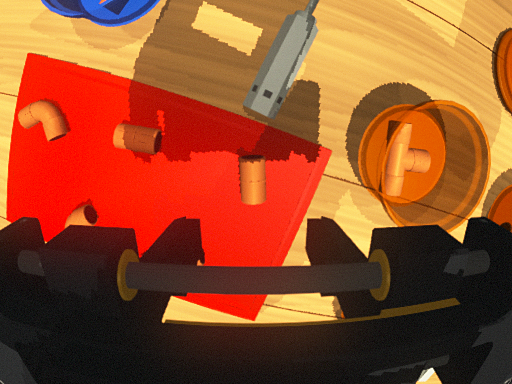

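The wrist view shows coupling_a aligned with the fingers, running from (250,157) to (253,204) with its centre near (252,180). I'll check this through the fisheye model.

```bash
cat >> h.py <<'E'
def wr2w(name,pts,z):
    d=np.load(f'pics/{name}.npz');K,T=d['K'],d['T']
    p=cv2.fisheye.undistortPoints(np.array(pts,float).reshape(-1,1,2),K,np.zeros(4)).reshape(-1,2)
    r=np.c_[p,np.ones(len(p))]@T[:3,:3].T
    return (T[:3,3]+r*((z-T[2,3])/r[:,2])[:,None])[:,:2]
E
python3 -c "
from plan import *
print(wr2w('w1',[(252,181),(138,138),(424,157)],.018).round(3)); print(O['ca'][0],O['cb'][0])
print('tee jar rim', wr2w('w1',[(430,167)],.072).round(3))"
```

```text
[[ 0.52  -0.005]
 [ 0.509 -0.121]
 [ 0.448  0.158]]
[ 0.5192923  -0.00680557] [ 0.5105059  -0.12358636]
tee jar rim [[0.454 0.131]]
```

Request:
step_arm(motion=[[0,0,15,0],[0,0,20,0],[0,0,20,0],[0,0,15,0],[0,0,10,0],[0,0,10,0],[0,0,0,0],[0,0,0,0],[0,0,0,0],[0,0,0,0]])

```text
time_s: 3.9
tcp_pos: [0.519, -0.0055, 0.051]
eef_rot: [[-0.962, -0.271, 0.001], [-0.271, 0.962, -0.0], [-0.001, -0.0, -1.0]]
force: [-0.0, 0.3, -0.2]
grip_width: 0.0573
grip_force: 0.0
```

Request:
step_arm(motion=[[0,0,10,0],[0,0,10,0],[0,0,10,0],[0,0,8,0],[0,0,4,0],[0,0,0,0],[0,0,0,0],[0,0,0,0],[0,0,0,0],[0,0,0,0]])

```text
time_s: 5.15
tcp_pos: [0.5189, -0.0055, 0.0088]
eef_rot: [[-0.962, -0.271, 0.0], [-0.271, 0.962, -0.0], [-0.0, -0.0, -1.0]]
force: [-0.6, 0.6, -0.7]
grip_width: 0.0571
grip_force: 0.0
```

Request:
step_arm(motion=[[0,0,0,0],[0,0,0,0],[0,0,0,0],[0,0,0,0],[0,0,-5,0],[0,0,-15,0],[0,0,-25,0],[0,0,-30,0],[0,0,-30,0],[0,0,-20,0]], claw=0.8)

```text
time_s: 6.4
tcp_pos: [0.5192, -0.0055, 0.1362]
eef_rot: [[-0.962, -0.271, 0.002], [-0.271, 0.962, -0.001], [-0.002, -0.001, -1.0]]
force: [-0.3, 0.5, 0.0]
grip_width: 0.0239
grip_force: 19.9
```

```bash
python3 -c "
from plan import *
go(J['c'],.14)"
```

```text
t 6.4 shift mm [-175.  151.   -4.]
```

Request:
step_arm(motion=[[-15,13,0,0],[-25,22,0,0],[-30,26,0,0],[-35,30,0,0],[-35,30,0,0],[-20,17,0,0],[-15,13,0,0],[0,0,0,0],[0,0,0,0],[0,0,0,0]])

```text
time_s: 7.65
tcp_pos: [0.646, 0.1868, 0.1337]
eef_rot: [[-0.963, -0.271, -0.0], [-0.271, 0.963, -0.0], [0.0, -0.0, -1.0]]
force: [0.6, 0.4, -0.1]
grip_width: 0.0245
grip_force: 19.9
```

```bash
python3 -c "
from plan import *
go(J['c'],.08)
snap('wrist','w2');snap('top','t2')
im=cv2.imread('pics/t2.png');cv2.imwrite('pics/w2b.png',np.hstack([cv2.imread('pics/w2.png'),cv2.resize(im[120:300,60:240],(288,288)).repeat(1,0) if 0 else cv2.copyMakeBorder(cv2.resize(im[120:300,60:240],(288,288)),0,96,0,0,0)]))"
```

```text
t 7.7 shift mm [-1.  1. 54.]
```

View pics/w2b.png

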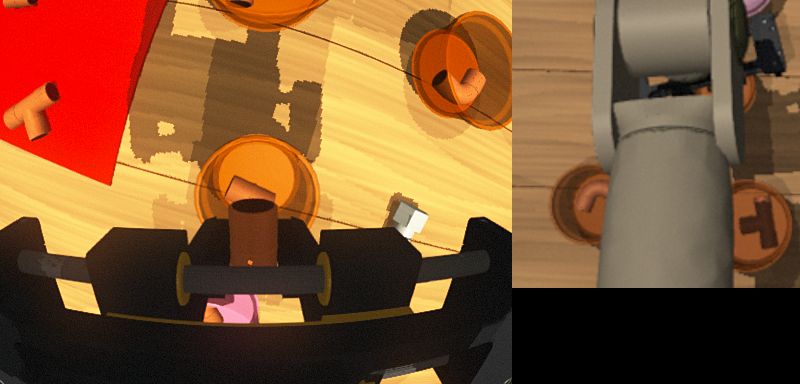

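The wrist view shows the coupling held. The small jar's rim spans x 196–320, with its far edge at y 134. I'll compare that with the projected rim.

```bash
cat >> h.py <<'E'
def ring(name,c,r,z):
    d=np.load(f'pics/{name}.npz');K,T=d['K'],d['T']; a=np.linspace(0,6.28,180)
    P=np.c_[c[0]+r*np.cos(a),c[1]+r*np.sin(a),np.full(180,z)]; Q=(P-T[:3,3])@T[:3,:3]
    return cv2.fisheye.distortPoints((Q[:,:2]/Q[:,2:]).reshape(-1,1,2),K,np.zeros(4)).reshape(-1,2)
E
python3 -c "
from plan import *
for dx,dy in((0,0),(-.005,0),(0,.005),(0,-.005)):
    r=ring('w2',J['c']+[dx,dy],.048,.07);print(r[:,0].min(),r[:,0].max(),r[:,1].min())
r=ring('w2',J['e'],.055,.07);print('e',r[:,0].min(),r[:,1].min(),r[:,1].max())
r=ring('w2',J['t'],.062,.072);print('t',r[:,0].min(),r[:,0].max(),r[:,1].max())
r=ring('w1',J['t'],.062,.072);print('t w1',r[:,0].min(),r[:,0].max(),r[:,1].min(),r[:,1].max())
"
```

```text
188.39348888241204 316.34611412738104 135.24163120352097
189.762249355352 318.4973276356158 128.44625620249118
194.7533231796418 322.4363679284909 137.15585371290405
182.07222709797094 310.18446093787105 133.34203202367132
e 441.9530122284648 7.834501336588602 129.81718100465724
t 181.97853896862972 349.1008805104585 16.498446987391986
t w1 377.9712029374996 489.8231826298223 100.38411400704301 239.92213935241261
```

Request:
step_arm(motion=[[-3,4,8,0],[0,0,12,0],[0,0,12,0],[0,0,12,0],[0,0,8,0],[0,0,4,0],[0,0,0,0],[0,0,0,0],[0,0,0,0],[0,0,0,0]])

```text
time_s: 9.0
tcp_pos: [0.6482, 0.192, 0.0779]
eef_rot: [[-0.962, -0.271, 0.0], [-0.271, 0.962, 0.0], [-0.0, -0.0, -1.0]]
force: [0.1, 0.5, -0.4]
grip_width: 0.0238
grip_force: 19.9
```

Request:
step_arm(motion=[[0,0,0,0],[0,0,0,0],[0,0,0,0],[0,0,0,0],[0,0,-10,0],[0,0,-20,0],[0,0,-25,0],[0,0,-15,0],[0,0,0,0],[0,0,0,0]], claw=-0.3)

```text
time_s: 10.25
tcp_pos: [0.6477, 0.192, 0.1467]
eef_rot: [[-0.962, -0.271, -0.002], [-0.271, 0.962, -0.0], [0.002, 0.0, -1.0]]
force: [0.1, -1.2, -0.9]
grip_width: 0.0571
grip_force: 0.0
```

```bash
sed -i "s/^J=.*/J=dict(c=np.array([.648,.192]),e=jar([(131,405)]),t=jar([(495,454)]))/" plan.py; python3 -c "
from plan import *
go([.5095,-.122],.14,O['cb'][1])"
```

```text
t 10.2 shift mm [ 218. -265.    7.] turn units -9.49 dyaw 76 q6 -99 -> -15
```

Request:
step_arm(motion=[[12,-15,0,0],[24,-29,0,0],[28,-34,0,0],[28,-34,0,0],[28,-34,0,0],[28,-34,0,0],[28,-34,3,0],[24,-29,4,0],[12,-15,0,0],[6,-7,0,0]])

```text
time_s: 11.5
tcp_pos: [0.51, -0.1226, 0.1405]
eef_rot: [[-0.963, -0.271, -0.0], [-0.271, 0.963, 0.0], [0.0, 0.0, -1.0]]
force: [-0.3, 0.7, 0.1]
grip_width: 0.0576
grip_force: 0.0
```

Request:
step_arm(motion=[[0,0,0,1],[0,0,0,1],[0,0,0,1],[0,0,0,1],[0,0,0,1],[0,0,0,1],[0,0,0,1],[0,0,0,1],[0,0,0,1],[0,0,0,1]])

```text
time_s: 12.75
tcp_pos: [0.5106, -0.1213, 0.1407]
eef_rot: [[-0.431, 0.902, 0.0], [0.902, 0.431, 0.0], [0.0, 0.0, -1.0]]
force: [-0.7, 0.6, 0.2]
grip_width: 0.0574
grip_force: 0.0
```

```bash
python3 -c "
from plan import *
go([.5095,-.122],.009,O['cb'][1])"
```

```text
t 12.8 shift mm [ -0.  -1. 132.] turn units 2.99 dyaw -24 q6 -52 -> -15
```

Request:
step_arm(motion=[[0,-1,0,1],[0,0,0,1],[0,0,10,1],[0,0,20,0],[0,0,25,0],[0,0,25,0],[0,0,20,0],[0,0,15,0],[0,0,11,0],[0,0,5,0]])

```text
time_s: 14.0
tcp_pos: [0.5094, -0.1224, 0.0094]
eef_rot: [[-0.031, 1.0, -0.0], [1.0, 0.031, 0.0], [0.0, -0.0, -1.0]]
force: [-0.3, 0.6, 0.8]
grip_width: 0.0572
grip_force: 0.0
```

Request:
step_arm(motion=[[0,0,0,0],[0,0,0,0],[0,0,0,0],[0,0,0,0],[0,0,0,0],[0,0,-15,0],[0,0,-25,0],[0,0,-30,0],[0,0,-30,0],[0,0,-25,0]], claw=0.8)

```text
time_s: 15.25
tcp_pos: [0.5094, -0.1226, 0.1369]
eef_rot: [[-0.031, 1.0, 0.001], [1.0, 0.031, -0.001], [-0.001, 0.001, -1.0]]
force: [-0.4, -0.1, 0.0]
grip_width: 0.0241
grip_force: 19.9
```

```bash
python3 -c "
from plan import *
go(J['c'],.14)"
```

```text
t 15.2 shift mm [310. 148.  -3.]
```

Request:
step_arm(motion=[[15,7,0,0],[35,17,0,0],[42,20,0,0],[42,20,0,0],[42,20,0,0],[42,20,0,0],[42,20,0,0],[30,14,0,0],[14,7,0,0],[6,3,0,0]])

```text
time_s: 16.5
tcp_pos: [0.6472, 0.1935, 0.1333]
eef_rot: [[-0.032, 0.999, -0.002], [0.999, 0.032, -0.0], [-0.0, -0.002, -1.0]]
force: [0.3, -0.0, 0.6]
grip_width: 0.0243
grip_force: 19.9
```

```bash
python3 -c "
from plan import *
go(J['c'],.078)
snap('wrist','w3')"
```

```text
t 16.5 shift mm [-2.  1. 55.]
```

View pics/w3.png

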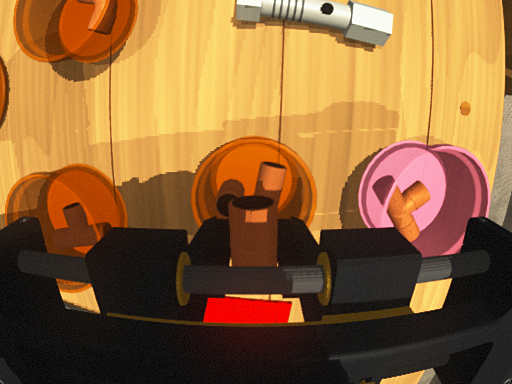

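The small jar sits under the grip, its rim spanning x 192–317. Two couplings are inside, near (228,195) and (270,180). Next I lower and release.

Request:
step_arm(motion=[[-2,1,8,0],[0,0,12,0],[0,0,12,0],[0,0,12,0],[0,0,8,0],[0,0,4,0],[0,0,0,0],[0,0,0,0],[0,0,0,0],[0,0,0,0]])

```text
time_s: 17.8
tcp_pos: [0.6489, 0.1898, 0.0789]
eef_rot: [[-0.031, 1.0, 0.0], [1.0, 0.031, -0.0], [-0.0, 0.0, -1.0]]
force: [-0.3, 0.0, 0.1]
grip_width: 0.024
grip_force: 19.9
```

Request:
step_arm(motion=[[0,0,0,0],[0,0,0,0],[0,0,0,0],[0,0,0,0],[0,0,-10,0],[0,0,-20,0],[0,0,-25,0],[0,0,-15,0],[0,0,0,0],[0,0,0,0]], claw=-0.3)

```text
time_s: 19.05
tcp_pos: [0.6485, 0.1897, 0.1477]
eef_rot: [[-0.03, 1.0, -0.002], [1.0, 0.03, -0.0], [-0.0, -0.002, -1.0]]
force: [-0.3, -0.6, 0.3]
grip_width: 0.0574
grip_force: 0.0
```

```bash
python3 -c "
from plan import *
for k in('tb','t1','t2'): print(k,end=' ');go(O[k][0],.14,O[k][1])
snap('wrist','w4')
r=ring('w3',J['c'],.048,.07);print(r[:,0].min(),r[:,0].max(),r[:,1].min())
"
```

```text
tb t 19.1 shift mm [-242.   -4.    8.] turn units 7.18 dyaw -57 q6 5 -> 51
t1 t 19.1 shift mm [-234.  -40.    8.] turn units -4.07 dyaw 33 q6 5 -> -38
t2 t 19.1 shift mm [-278.  -12.    8.] turn units -4.07 dyaw 33 q6 5 -> -42
192.09861267551406 320.19956253317105 136.38286181590766
```

Request:
step_arm(motion=[[-15,-2,0,0],[-30,-5,0,0],[-40,-7,0,0],[-45,-8,4,0],[-45,-8,4,0],[-35,-6,0,0],[-15,-3,0,-1],[-9,-1,0,-1],[0,0,0,-1],[0,0,0,-1]])

```text
time_s: 20.35
tcp_pos: [0.6167, -0.0464, 0.1403]
eef_rot: [[-0.559, 0.829, -0.001], [0.829, 0.559, 0.0], [0.0, -0.001, -1.0]]
force: [0.2, 0.6, 0.6]
grip_width: 0.0576
grip_force: 0.0
```

```bash
python3 -c "
from plan import *
go(O['t1'][0],.06,O['t1'][1])
snap('wrist','w5')
a=cv2.imread('pics/w4.png');b=cv2.imread('pics/w5.png')
cv2.imwrite('pics/w45.png',np.hstack([cv2.resize(b[60:240,130:390],(520,360),interpolation=cv2.INTER_CUBIC),cv2.copyMakeBorder(cv2.resize(a[120:260,180:320],(280,280)),0,80,0,0,0)]))
"
```

```text
t 20.4 shift mm [ 1. -0. 80.] turn units -0.04 dyaw 0 q6 -49 -> -38
```

View pics/w45.png

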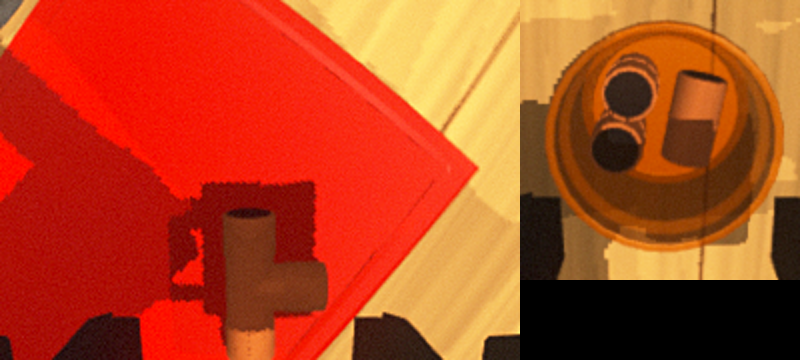

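The right crop shows all three couplings low in the small jar. The left crop shows the tee aligned with the fingers: near end (254,167), axis column 254.5, branch axis row about 203.

```bash
python3 -c "
from plan import *
p=wr2w('w5',[(254,167),(254.5,203)],.018);print(p, np.linalg.norm(p[1]-p[0])); d=(p[1]-p[0])/np.linalg.norm(p[1]-p[0]);g=p[0]+.010*d
print(g,O['t1'][0],O['t1'][1],d); go(g,.009)"
```

```text
[[ 0.60982712 -0.03618524]
 [ 0.62976792 -0.06489407]] 0.03495471841951929
[ 0.61553187 -0.04439839] [ 0.61561369 -0.04542775] [ 0.56305294 -0.82642083] [ 0.57047537 -0.82131471]
t 20.4 shift mm [  2.   0. 131.]
```

Request:
step_arm(motion=[[1,0,6,0],[0,0,15,0],[0,0,20,0],[0,0,25,0],[0,0,20,0],[0,0,18,0],[0,0,14,0],[0,0,9,0],[0,0,4,0],[0,0,0,0]])

```text
time_s: 21.65
tcp_pos: [0.6168, -0.0445, 0.0099]
eef_rot: [[-0.555, 0.832, 0.0], [0.832, 0.555, -0.0], [-0.0, 0.0, -1.0]]
force: [-0.0, -0.6, 0.4]
grip_width: 0.0575
grip_force: 0.0
```

Request:
step_arm(motion=[[0,0,0,0],[0,0,0,0],[0,0,0,0],[0,0,0,0],[0,0,0,0],[0,0,-15,0],[0,0,-25,0],[0,0,-30,0],[0,0,-30,0],[0,0,-25,0]], claw=0.8, newtons=30)

```text
time_s: 22.9
tcp_pos: [0.6168, -0.0445, 0.137]
eef_rot: [[-0.556, 0.831, 0.001], [0.831, 0.556, -0.0], [-0.001, 0.001, -1.0]]
force: [0.0, 0.2, -0.9]
grip_width: 0.0237
grip_force: 30.0
```

```bash
python3 -c "
from plan import *
go(J['t']-(O['t1'][2]-O['t1'][0]),.14)
r=ring('w2',J['t'],.062,.072)
"
```

```text
t 22.9 shift mm [272. -39.  -3.]
```

Request:
step_arm(motion=[[15,-2,0,0],[30,-4,0,0],[38,-6,0,0],[40,-6,0,0],[40,-6,0,0],[40,-6,0,0],[34,-5,0,0],[22,-3,0,0],[9,-1,0,0],[4,0,0,0]])

```text
time_s: 24.15
tcp_pos: [0.4334, 0.16, 0.1352]
eef_rot: [[-0.556, 0.831, 0.001], [0.831, 0.556, -0.0], [-0.0, 0.001, -1.0]]
force: [-0.2, -0.1, -1.1]
grip_width: 0.0237
grip_force: 30.0
```

```bash
python3 -c "
from plan import *
go(J['t']-(O['t1'][2]-O['t1'][0]),.078)
snap('wrist','w6');im=cv2.imread('pics/w6.png')
r=ring('w6',J['t'],.062,.072);cv2.polylines(im,[r.round().astype(int)],True,(255,0,0),1)
r=ring('w6',J['e'],.055,.07);cv2.polylines(im,[r.round().astype(int)],True,(255,0,0),1)
cv2.imwrite('pics/w6b.png',im)
"
```

```text
t 24.1 shift mm [ 0.  0. 57.]
```

View pics/w6b.png

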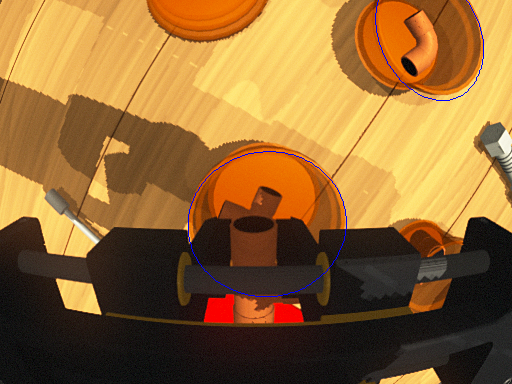

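The true rim of the largest jar tops out at y 143, against 151 predicted, so the jar is about 6 mm further along tool +x. I'll correct for that and lower.

Request:
step_arm(motion=[[3,0,8,0],[2,0,12,0],[0,0,12,0],[0,0,12,0],[0,0,8,0],[0,0,4,0],[0,0,0,0],[0,0,0,0],[0,0,0,0],[0,0,0,0]])

```text
time_s: 25.45
tcp_pos: [0.4305, 0.1642, 0.0789]
eef_rot: [[-0.556, 0.831, 0.0], [0.831, 0.556, 0.0], [-0.0, 0.0, -1.0]]
force: [0.3, -0.2, -0.4]
grip_width: 0.0239
grip_force: 30.0
```

Request:
step_arm(motion=[[0,0,0,0],[0,0,0,0],[0,0,0,0],[0,0,0,0],[0,0,-10,0],[0,0,-20,0],[0,0,-25,0],[0,0,-15,0],[0,0,0,0],[0,0,0,0]], claw=-0.3)

```text
time_s: 26.7
tcp_pos: [0.4301, 0.1641, 0.1483]
eef_rot: [[-0.556, 0.831, -0.001], [0.831, 0.556, -0.0], [0.0, -0.001, -1.0]]
force: [-0.5, 0.1, -0.3]
grip_width: 0.0574
grip_force: 0.0
```

```bash
python3 -c "
from plan import *
snap('wrist','w7')
for k in('ea1','ea2','eb1','eb2'): print(k,end=' ');go(O[k][0],.14,O[k][1])
"
```

```text
ea1 t 26.8 shift mm [-405.   -8.    8.] turn units 10.57 dyaw -85 q6 -27 -> 36
ea2 t 26.8 shift mm [-380.  -39.    8.] turn units -0.68 dyaw 5 q6 -27 -> -55
eb1 t 26.8 shift mm [-373. -139.    8.] turn units 11.14 dyaw -89 q6 -27 -> 32
eb2 t 26.8 shift mm [-402. -166.    8.] turn units -0.11 dyaw 1 q6 -27 -> -62
```

Request:
step_arm(motion=[[-20,-2,0,0],[-40,-4,0,0],[-46,-5,0,0],[-46,-5,2,0],[-46,-5,2,0],[-46,-5,2,0],[-46,-5,2,0],[-46,-4,0,0],[-30,-3,0,0],[-14,-1,0,-0.68]])

```text
time_s: 28.0
tcp_pos: [0.6091, -0.1749, 0.1394]
eef_rot: [[-0.632, 0.775, -0.002], [0.775, 0.632, 0.001], [0.002, -0.001, -1.0]]
force: [-0.0, 0.7, 0.9]
grip_width: 0.0573
grip_force: 0.0
```

Request:
step_arm(motion=[[0,0,0,0],[0,0,0,0],[0,0,0,0],[0,0,0,0],[0,0,0,0],[0,0,0,0],[0,0,0,0],[0,0,0,0],[0,0,0,0],[0,0,0,0]])

```text
time_s: 29.25
tcp_pos: [0.6091, -0.1735, 0.1407]
eef_rot: [[-0.632, 0.775, -0.0], [0.775, 0.632, 0.0], [0.0, -0.0, -1.0]]
force: [-0.1, 0.2, -0.3]
grip_width: 0.0571
grip_force: 0.0
```

```bash
python3 -c "
from plan import *
go(O['ea2'][0],.009,O['ea2'][1])
snap('wrist','w8')
a=cv2.imread('pics/w7.png');b=cv2.imread('pics/w8.png')
cv2.imwrite('pics/w78.png',np.hstack([cv2.resize(b[60:240,130:390],(520,360),interpolation=cv2.INTER_CUBIC),cv2.copyMakeBorder(cv2.resize(a[120:260,180:320],(280,280)),0,80,0,0,0)]))
"
```

```text
t 29.2 shift mm [  0.  -0. 132.] turn units 0.0 dyaw 0 q6 -66 -> -55
```

View pics/w78.png

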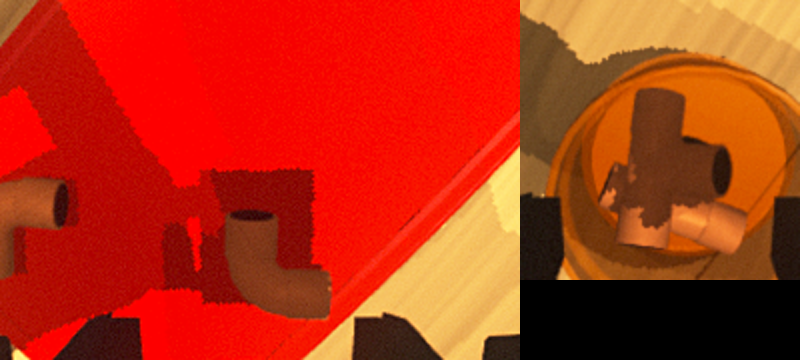

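The right crop shows the tee inside the largest jar. The left crop shows the elbow leg aligned with the fingers, its end at (255,168), so I descend.

Request:
step_arm(motion=[[1,0,6,0],[0,0,15,0],[0,0,20,0],[0,0,25,0],[0,0,20,0],[0,0,18,0],[0,0,14,0],[0,0,9,0],[0,0,4,0],[0,0,0,0]])

```text
time_s: 30.55
tcp_pos: [0.6086, -0.1728, 0.0099]
eef_rot: [[-0.632, 0.775, 0.0], [0.775, 0.632, -0.0], [-0.0, 0.0, -1.0]]
force: [-0.5, 0.8, 0.1]
grip_width: 0.0577
grip_force: 0.0
```

Request:
step_arm(motion=[[0,0,0,0],[0,0,0,0],[0,0,0,0],[0,0,0,0],[0,0,0,0],[0,0,-15,0],[0,0,-25,0],[0,0,-30,0],[0,0,-30,0],[0,0,-25,0]], claw=0.8, newtons=30)

```text
time_s: 31.8
tcp_pos: [0.6086, -0.1728, 0.1371]
eef_rot: [[-0.632, 0.775, 0.001], [0.775, 0.632, -0.001], [-0.002, 0.001, -1.0]]
force: [0.3, -0.4, -0.0]
grip_width: 0.0235
grip_force: 29.9
```

```bash
python3 -c "
from plan import *
go(J['e']-(O['ea2'][2]-O['ea2'][0]),.14); print(J['e'],O['ea2'][2]-O['ea2'][0])
"
```

```text
t 31.8 shift mm [506. 218.  -4.] 
[0.47783927 0.35391167] [ 0.01955937 -0.00335524]
```

Request:
step_arm(motion=[[20,9,0,0],[40,17,0,0],[48,21,0,0],[48,21,0,0],[48,21,0,0],[48,21,0,0],[48,21,0,0],[48,21,0,0],[48,21,0,0],[46,19,0,0]])

```text
time_s: 33.05
tcp_pos: [0.4774, 0.2929, 0.1359]
eef_rot: [[-0.632, 0.775, 0.001], [0.775, 0.632, 0.0], [-0.0, 0.001, -1.0]]
force: [0.9, -0.2, -0.2]
grip_width: 0.0241
grip_force: 29.9
```

Request:
step_arm(motion=[[40,16,0,0],[24,10,0,0],[0,0,0,0],[0,0,0,0],[0,0,0,0],[0,0,0,0],[0,0,0,0],[0,0,0,0],[0,0,0,0],[0,0,0,0]])

```text
time_s: 34.3
tcp_pos: [0.4576, 0.3572, 0.1347]
eef_rot: [[-0.632, 0.775, -0.0], [0.775, 0.632, -0.0], [0.0, -0.0, -1.0]]
force: [0.1, -0.4, -1.1]
grip_width: 0.0238
grip_force: 29.9
```

```bash
python3 -c "
from plan import *
go(J['e']-(O['ea2'][2]-O['ea2'][0]),.078)
snap('wrist','w9');im=cv2.imread('pics/w9.png')
r=ring('w9',J['e'],.055,.07);cv2.polylines(im,[r.round().astype(int)],True,(255,0,0),1)
cv2.imwrite('pics/w9b.png',im)
"
```

```text
t 34.3 shift mm [-0.  1. 57.]
```

View pics/w9b.png

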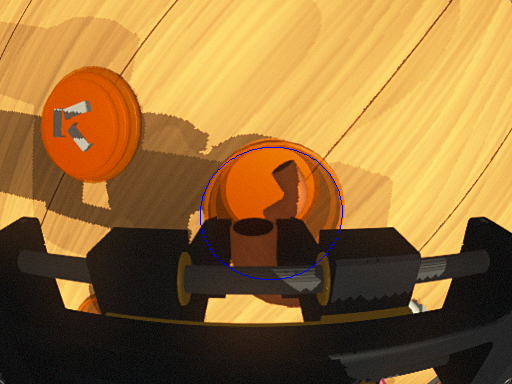

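The middle jar's rim tops out at y 140, against 147 predicted, so I shift +5 mm along tool x, lower and release.

Request:
step_arm(motion=[[3,1,8,0],[2,0,12,0],[0,0,12,0],[0,0,12,0],[0,0,8,0],[0,0,4,0],[0,0,0,0],[0,0,0,0],[0,0,0,0],[0,0,0,0]])

```text
time_s: 35.6
tcp_pos: [0.4554, 0.3617, 0.0789]
eef_rot: [[-0.632, 0.775, 0.0], [0.775, 0.632, 0.0], [-0.0, 0.0, -1.0]]
force: [-0.2, -0.1, -0.8]
grip_width: 0.0235
grip_force: 29.9
```

Request:
step_arm(motion=[[0,0,0,0],[0,0,0,0],[0,0,0,0],[0,0,0,0],[0,0,-10,0],[0,0,-20,0],[0,0,-25,0],[0,0,-15,0],[0,0,0,0],[0,0,0,0]], claw=-0.3)

```text
time_s: 36.85
tcp_pos: [0.4549, 0.3615, 0.1479]
eef_rot: [[-0.632, 0.775, -0.001], [0.775, 0.632, -0.001], [0.0, -0.001, -1.0]]
force: [0.3, 0.1, 1.0]
grip_width: 0.0577
grip_force: 0.0
```

```bash
sed -i "s/e=jar(\[(131,405)\])/e=np.array([.475,.358])/" plan.py; python3 -c "
from plan import *
snap('wrist','w10')
for k in('eb1','eb2'): print(k,end=' ');go(O[k][0],.14,O[k][1])
"
```

```text
eb1 t 36.9 shift mm [-496. -317.    8.] turn units -10.68 dyaw 85 q6 -12 -> 32
eb2 t 36.9 shift mm [-521. -348.    8.] turn units 0.57 dyaw -5 q6 -12 -> -62
```

Request:
step_arm(motion=[[-20,-13,0,0],[-40,-27,0,0],[-48,-32,0,0],[-48,-32,0,0],[-48,-32,0,0],[-48,-32,0,0],[-48,-32,0,0],[-48,-32,0,0],[-48,-32,0,0],[-48,-32,0,0]])

```text
time_s: 38.15
tcp_pos: [0.5061, -0.1712, 0.1481]
eef_rot: [[-0.632, 0.775, -0.001], [0.775, 0.632, 0.001], [0.001, -0.0, -1.0]]
force: [-0.0, -0.4, 0.5]
grip_width: 0.0574
grip_force: 0.0
```

Request:
step_arm(motion=[[-40,-27,4,0],[-25,-17,4,0],[-12,-8,0,0.57],[0,0,0,0],[0,0,0,0],[0,0,0,0],[0,0,0,0],[0,0,0,0],[0,0,0,0],[0,0,0,0]])

```text
time_s: 39.4
tcp_pos: [0.5148, -0.262, 0.1407]
eef_rot: [[-0.568, 0.823, -0.0], [0.823, 0.568, 0.0], [0.0, -0.0, -1.0]]
force: [0.0, -0.2, 0.2]
grip_width: 0.0571
grip_force: 0.0
```

```bash
python3 -c "
from plan import *
go(O['eb2'][0],.009,O['eb2'][1])
snap('wrist','w11')
a=cv2.imread('pics/w10.png');b=cv2.imread('pics/w11.png')
cv2.imwrite('pics/w1011.png',np.hstack([cv2.resize(b[60:240,130:390],(520,360),interpolation=cv2.INTER_CUBIC),cv2.copyMakeBorder(cv2.resize(a[120:260,180:320],(280,280)),0,80,0,0,0)]))
"
```

```text
t 39.4 shift mm [ -0.   0. 132.] turn units 0.0 dyaw 0 q6 -73 -> -62
```

View pics/w1011.png

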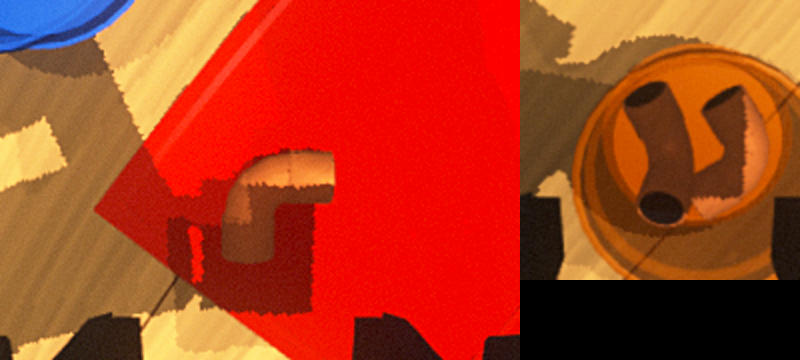

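The first elbow is inside the middle jar. On the second, the leg axis is at column 254 and the other leg's axis at row 149.

```bash
python3 -c "
from plan import *
p=wr2w('w11',[(254,149)],.018)[0]; g=p+.028*O['eb2'][1]
print(p,g,O['eb2'][0],wr2w('w11',[(254,189)],.018)); go(g,.009)"
```

```text
[ 0.49836959 -0.23811453] [ 0.51426569 -0.26116478] [ 0.51494486 -0.26211678] [[ 0.51990959 -0.26925944]]
t 39.5 shift mm [  1.   0. 132.]
```

Request:
step_arm(motion=[[1,0,6,0],[0,0,15,0],[0,0,20,0],[0,0,25,0],[0,0,20,0],[0,0,18,0],[0,0,14,0],[0,0,9,0],[0,0,4,0],[0,0,0,0]])

```text
time_s: 40.7
tcp_pos: [0.5143, -0.2612, 0.0098]
eef_rot: [[-0.568, 0.823, 0.0], [0.823, 0.568, -0.0], [-0.0, 0.0, -1.0]]
force: [0.2, -0.2, -0.2]
grip_width: 0.0573
grip_force: 0.0
```

Request:
step_arm(motion=[[0,0,0,0],[0,0,0,0],[0,0,0,0],[0,0,0,0],[0,0,0,0],[0,0,-15,0],[0,0,-25,0],[0,0,-30,0],[0,0,-30,0],[0,0,-25,0]], claw=0.8, newtons=30)

```text
time_s: 41.95
tcp_pos: [0.5143, -0.2612, 0.137]
eef_rot: [[-0.568, 0.823, 0.001], [0.823, 0.568, -0.001], [-0.002, 0.0, -1.0]]
force: [-0.0, -0.7, -0.4]
grip_width: 0.0239
grip_force: 30.0
```

```bash
python3 -c "
from plan import *
go(J['e']-(O['eb2'][2]-O['eb2'][0]),.14); print(J['e'],O['eb2'][2]-O['eb2'][0])
"
```

```text
t 42.0 shift mm [517. 307.  -4.] 
[0.475 0.358] [0.00211804 0.01974119]
```

Request:
step_arm(motion=[[20,12,0,0],[40,24,0,0],[48,28,0,0],[48,29,0,0],[48,29,0,0],[48,29,0,0],[48,29,0,0],[48,28,0,0],[48,28,0,0],[48,28,0,0]])

```text
time_s: 43.2
tcp_pos: [0.4788, 0.2561, 0.1359]
eef_rot: [[-0.568, 0.823, 0.001], [0.823, 0.568, 0.0], [-0.0, 0.001, -1.0]]
force: [-0.2, -0.2, 0.3]
grip_width: 0.0237
grip_force: 30.0
```

Request:
step_arm(motion=[[40,24,0,0],[22,13,0,0],[10,6,0,0],[0,0,0,0],[0,0,0,0],[0,0,0,0],[0,0,0,0],[0,0,0,0],[0,0,0,0],[0,0,0,0]])

```text
time_s: 44.45
tcp_pos: [0.4736, 0.3379, 0.1347]
eef_rot: [[-0.568, 0.823, -0.0], [0.823, 0.568, -0.0], [0.0, -0.0, -1.0]]
force: [0.2, 0.4, -0.9]
grip_width: 0.0237
grip_force: 30.0
```

```bash
python3 -c "
from plan import *
go(J['e']-(O['eb2'][2]-O['eb2'][0]),.078)"
```

```text
t 44.5 shift mm [ 1. -0. 57.]
```

Request:
step_arm(motion=[[0,0,8,0],[0,0,12,0],[0,0,12,0],[0,0,12,0],[0,0,8,0],[0,0,4,0],[0,0,0,0],[0,0,0,0],[0,0,0,0],[0,0,0,0]])

```text
time_s: 45.7
tcp_pos: [0.4737, 0.3379, 0.0789]
eef_rot: [[-0.568, 0.823, 0.0], [0.823, 0.568, 0.0], [-0.0, 0.0, -1.0]]
force: [0.2, 0.5, -0.5]
grip_width: 0.0232
grip_force: 30.0
```

Request:
step_arm(motion=[[0,0,0,0],[0,0,0,0],[0,0,0,0],[0,0,0,0],[0,0,-10,0],[0,0,-20,0],[0,0,-25,0],[0,0,-35,0],[0,0,-30,0],[0,0,-20,0]], claw=-0.3)

```text
time_s: 46.95
tcp_pos: [0.4738, 0.338, 0.2211]
eef_rot: [[-0.568, 0.823, 0.002], [0.823, 0.568, 0.001], [-0.0, 0.002, -1.0]]
force: [-0.2, -0.0, 0.7]
grip_width: 0.0575
grip_force: 0.0
```

Request:
step_arm(motion=[[0,0,0,0],[-30,0,0,0],[-45,0,0,0],[-45,0,0,0],[-45,0,0,0],[-45,0,0,0],[-45,0,0,0],[-45,0,0,0],[-30,0,0,0],[0,0,0,0]])

```text
time_s: 48.2
tcp_pos: [0.6614, 0.0647, 0.2171]
eef_rot: [[-0.566, 0.824, -0.002], [0.824, 0.566, 0.0], [0.001, -0.002, -1.0]]
force: [-1.3, 0.2, 0.2]
grip_width: 0.0575
grip_force: 0.0
```

```bash
python3 -c "
from plan import *
s=telemetry.read_state();print(s['tcp_pos'],s['force'])
snap('top','t9');im=cv2.imread('pics/t9.png')[120:310,60:340];b=cv2.imread('pics/scene0.png')
c=snap('scene','s9')['image'][70:210,180:350]
cv2.imwrite('pics/f.png',np.vstack([cv2.resize(im,(560,380)),cv2.copyMakeBorder(cv2.resize(c,(255,210)),0,0,0,305,0)]))"
```

```text
[0.66140204 0.06467138 0.21706426] [-1.2533622   0.15520547  0.20662661]
```

View pics/f.png

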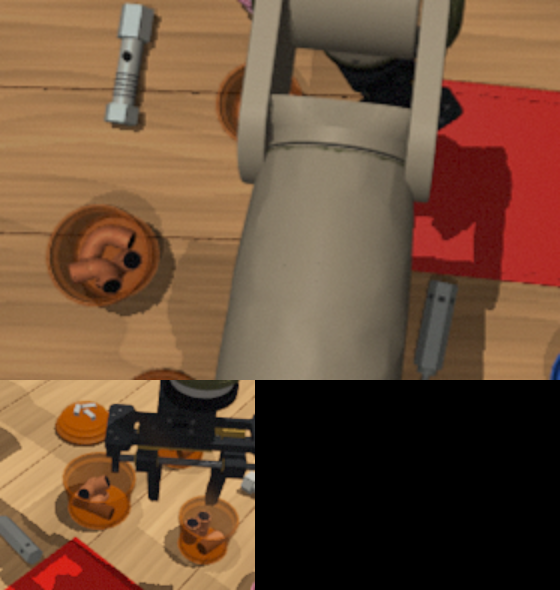

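The final view shows all three elbows low in the middle jar, and the tee and couplings below their rims. The flashlight and nut driver look unmoved. I'm handing the job in.

Request:
step_arm(motion=[[0,0,0,0],[0,0,0,0],[0,0,0,0],[0,0,0,0],[0,0,0,0],[0,0,0,0],[0,0,0,0],[0,0,0,0],[0,0,0,0],[0,0,0,0]])

```text
time_s: 49.55
tcp_pos: [0.6611, 0.0663, 0.2187]
eef_rot: [[-0.568, 0.823, 0.0], [0.823, 0.568, 0.0], [-0.0, 0.0, -1.0]]
force: [-1.1, 1.0, 0.3]
grip_width: 0.0576
grip_force: 0.0
```

```bash
python3 -c "
from h import *
print(job_done())"
```

```text
the job is handed in; nothing more can be done
None
```

All five fittings are in their jars, each let go just above the rim, and the job was handed in at about 50 s; no verdict came back, but the last pictures show every fitting below its rim and the jars, nut driver and flashlight looking unmoved.

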